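Fit the faceplate on the model turntable and clamp it

ROBOT

A 6-joint arm with a two-finger parallel gripper is mounted at the origin on the work surface. World frame = base frame: x ahead of the robot, y to its left, z up, the work surface at z = 0. Lengths are in m, angles in rad, forces in N, time in s.
With the tool pointing down it reaches from about 0.35 to 0.725 m from the base axis. Payload 4.3 kg.
Tool frame: the origin (TCP) lies between the finger pads; the fingertips stand 8 mm ahead of it and the grasp point (between the pads) lies 11 mm behind it; x points along the fingers, z is the direction in which the jaws open and shut, and the axes are right-handed (so a half turn about x gives the same grasp; the last joint's range is limited). The gripper opens to 85 mm and grips with 20 to 120 N. Pads are 22 mm wide; open, the fingers measure 114 mm over their backs; the gripper's body (76 mm by 85 mm) begins 54 mm behind the grasp point. The pads swing forward as they close: fully open they stand 13 mm farther back than shut.
Start: joints at [-1.312, 0.377, 0.081, 1.274, 0, 1.46], TCP at [0.207, -0.536, 0.239] pointing down, gripper open.
Joint ranges: [-2.72, 2.72], [-0.84, 1.66], [-1.02, 1.22], [-1.77, 2.12], [-1.37, 1.28], [-3.14, 3.14]. Speed limits (rad/s): [2.57, 2.57, 3.14, 3.14, 3.14, 3.14].

INTERFACE

Orientations are given as [roll, pitch, yaw] about the fixed x, y, z axes, in that order (R = Rz(yaw) Ry(pitch) Rx(roll)).
In Python, from station import robot, capture gives the robot as it stands. The module is installed in compiled form; this text tells all that it offers.
- The arm moves only by the tool drive_tool, never from a script. Its argument "deltas" is text: rows parted by semicolons, each of 4 numbers parted by spaces: the shift along the tool's x, y, z in units of 0.3 m (1.0 is 0.3 m), then the turn about the tool's x in units of pi rad (1.0 is pi rad). In form: dx dy dz twist; .... A call has 1 to 20 rows; each row is the pose to reach, as a shift and turn from the pose commanded when the call began, along the tool's axes at that moment, turning the shorter way round; what a row does not reach only later rows make up. A row lasts 1/10 s, in which the tool goes at most 50 mm and 8.59 degrees, less where a joint would pass 70% of its speed; a pose out of reach is approached as far as the arm can. A call with a number of a shift or a turn outside -1 to 1 is refused whole. A call with a gripper value outside its range is refused whole. "jaw" is the opening in per cent of the stroke, from 0 (shut) to 100 (fully open), set as the call begins (left out, the last holds). The fingers move at their own pace and stop on an object; the grip force is fixed at half the most. Time passes only in rows, so rows that repeat a pose let the fingers close. It gives the time, the measured TCP pose, the force and the opening at its end, in the units of the state.
- robot.read_state(): the state, without advancing time (a new reading comes with each control period).
- capture(name): name is "scene" or "side" or "wrist"; returns a dict with "frame" (420x560x3 uint8, red, green, blue), "mtx" (3x3 intrinsics, pixels), "T" (4x4, takes a point from camera to world coordinates). Camera axes: x right, y down, z forward; pixel columns grow to the right and rows downward; lengths in m; the calibration is good to about 2 mm. A picture is of the moment at which its call begins. There is no depth.
- robot.sign_off(): hands the job in, once; it reports no verdict.
The state is a dict: "t": time; "joint_pos": joint angles; "dq": joint speeds; "joint_torque": joint torques, N m; "eef_pos": TCP position; "ee_rot": TCP orientation; "contact_force": force on the tool from outside, world axes, zero at the start; "torque": the same for the moment, N m; "finger_gap": finger opening in m.
Only numpy, scipy, OpenCV 4.12 (cv2) and the standard library are available. Lean on these libraries where they do the work, as an engineer would, in place of code of your own. Each camera call takes 0.05 s, during which the arm holds its last target.

TASK

Fit the round faceplate that lies on the bench onto the model turntable: lower it over the spindle without dropping it and turn it until its three holes line up with the three studs, so that it goes fully home and lies flush on the flange. Then swing the turntable's clamp arm all the way in over the rim of the plate, let go, and leave the other things on the bench where they are.

Things in the scene. Friction and masses are not known exactly. Their poses are not given: they have to be found in the camera images.
- plate_center (a point): Loose aluminium faceplate, 0.55 kg, lying flat: disc 140 mm in diameter, 12 mm thick, with a round boss on top to grip it by, 44 mm in diameter and 34 mm high (46 mm over all); a 23 mm bore runs right through. Three 14 mm through holes 45 mm from the axis, the first along this frame's +x, then 120 and 240 degrees round. The point is on the axis, 23 mm above the underside; z is up.
- hole0 (a point): Centre of the plate's first 14 mm hole, at its upper face (12 mm above the underside), 45 mm from the axis. The three holes are alike.
- seat (a point): Centre of the top of the turntable's flange, a steel disc 120 mm across, 70 mm above the bench on a white housing up to 92 mm in radius; fixed, does not turn. The plate's underside must end flat on it. From it rise the spindle (20 mm thick, 48 mm high, top 8 mm tapered) and three studs. A plate on the spindle with its holes off the studs rests 18 mm too high.
- stud0 (a point): Tip of the first of three like studs, 10 mm thick, 18 mm high above the flange (top 5 mm tapered), 45 mm from the spindle axis: this one along the seat frame's +x axis, the others 120 and 240 degrees round.
- clamp_pivot (a point): Vertical hinge axis of the clamp arm, on a post of the turntable 105 mm from the spindle along the seat frame's -x axis; the point lies at the level of the arm's underside, 85 mm above the bench.
- clamp_knob (a point): Half-way up the clamp's upright round black knob: 14 mm in diameter, 50 mm high from the top of the arm (93 to 143 mm above the bench), 36 mm from the pivot; this point is 118 mm above the bench. The steel arm is 8 mm thick, 16 mm wide and reaches 48 mm from the pivot; it passes 3 mm above a seated plate but bumps into the edge of one that is not down.
- clamp (a joint): Angle of the clamp arm about its pivot, rad: 0 (end stop) points from the pivot straight at the spindle, its tip over the plate's rim; grows anticlockwise seen from above to 1.9, fully swung out. Dry friction holds it where it is left (about 3 N at the knob). It starts swung out.
- bowl: Loose rubber mixing bowl, 120 mm across, 55 mm high; origin at the centre of its underside. To be left alone.
- model: Loose plaster dental model, 75 x 90 mm, about 42 mm high; origin at the centre of its underside. To be left alone.
- jar: Loose jar, 64 mm in diameter, 75 mm high; origin at the centre of its underside. To be left alone.
Mind the look-alikes: they are no part of the job. Leave any orange or purple look-alike of the part that bears plate_center alone.

How it is judged:
By the outcome, as a careful person would: the job done as asked, in the order asked, and still so for the second after the job is handed in, with the robot touching nothing.
It also fails if it takes over 53 s, if anything falls off the work surface, if the arm or the gripper's body presses on something with over 40 N, if the wrist force passes 120 N, or if a joint passes its speed limit or range.

## Working session

There is one attempt and no reset: what is moved stays moved. The work goes in short steps, Python scripts to look and compute and a tool call to move; the robot and the scene stay as the last step left them, time stands still between calls to the robot, and variables do not carry over. Pictures are saved under pics/ and viewed, and the job is handed in when it is done.

Besides the shell and the picture viewer there is one more tool, called as name(argument=value, ...), one argument or row to a line, values as JSON. drive_tool: Moves the arm, as the interface text tells. Shifts and turns lie within -1 to 1; 1 stands for 0.3 m of shift or pi rad of turn. Its arguments: {"type":"object","properties":{"deltas":{"type":"string"},"jaw":{"type":"number"}},"required":["deltas"]}

```bash
mkdir -p pics; python3 - <<'E'
from station import robot,capture
import cv2,pickle
for n in ["scene","side","wrist"]:
    c=capture(n); pickle.dump(c,open(f"{n}0.pkl","wb")); cv2.imwrite(f"pics/{n}0.png",c["frame"][:,:,::-1])
    print(n,c["mtx"].tolist(),c["T"].round(4).tolist())
s=robot.read_state();print(s)
E
```

```text
scene [[546.9219942586003, 0.0, 281.0566110119081], [0.0, 546.9219942586003, 210.30762057650796], [0.0, 0.0, 1.0]] [[0.1173, 0.8042, -0.5827, 1.4948], [0.9931, -0.0956, 0.0681, -0.1263], [-0.001, -0.5866, -0.8098, 1.4284], [0.0, 0.0, 0.0, 1.0]]
side [[441.95610100176407, 0.0, 279.0358170710529], [0.0, 441.95610100176407, 210.41295700337298], [0.0, 0.0, 1.0]] [[-0.9876, -0.1224, 0.0978, 0.4662], [-0.1567, 0.7684, -0.6205, 0.7117], [0.0008, -0.6281, -0.7781, 0.964], [0.0, 0.0, 0.0, 1.0]]
wrist [[293.8203820043301, 0.0, 280.96421387255793], [0.0, 293.8203820043301, 207.0667913092731], [0.0, 0.0, 1.0]] [[0.3604, -0.8882, -0.2849, 0.2821], [-0.9328, -0.3437, -0.1085, -0.508], [-0.0016, 0.3048, -0.9524, 0.3728], [0.0, 0.0, 0.0, 1.0]]
{'t': 0.15, 'joint_pos': array([-1.31230881e+00,  3.77938957e-01,  7.99725850e-02,  1.27440747e+00,
       -1.24536456e-05,  1.46049462e+00]), 'dq': array([ 0.00051091, -0.00131398,  0.00148299, -0.00100547,  0.00149582,
        0.00114251]), 'joint_torque': array([ 2.19081165e-03, -4.64035428e+01,  2.70170671e+01,  1.38294243e-02,
       -5.08320034e-05, -7.03270274e-06]), 'eef_pos': array([ 0.20715873, -0.53587731,  0.23856597]), 'ee_rot': array([3.03918523, 1.56921876, 1.83717815]), 'contact_force': array([-0.25617013, -0.19552946, -0.1873771 ]), 'torque': array([-0.03616195,  0.0103308 ,  0.01180454]), 'finger_gap': 0.0855571479786623}
```

View pics/scene0.png

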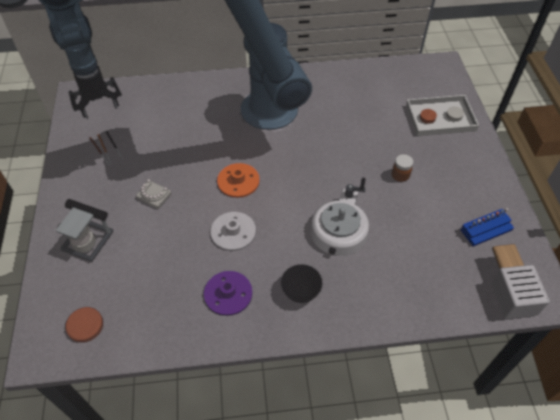

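View pics/side0.png

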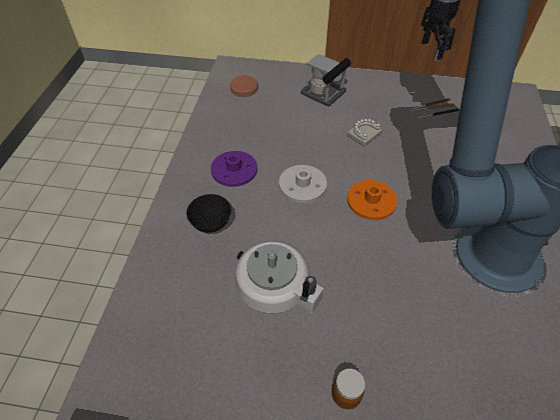

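View pics/wrist0.png

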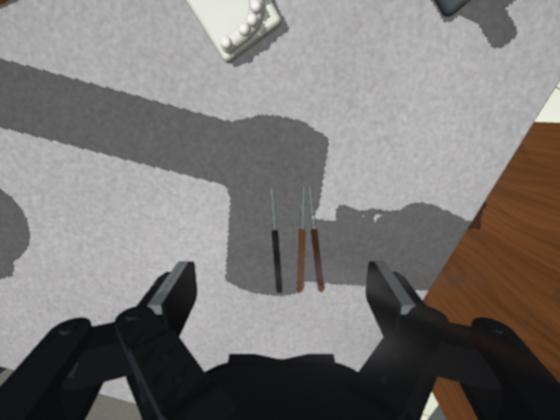

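Candidates for the plate: orange disc, scene (238,180) / side (373,199); purple disc, scene (228,292) / side (234,168); grey aluminium disc, scene (233,230) / side (303,183). The grey one fits, being aluminium and neither orange nor purple. I'll confirm it in an enlarged crop.

```bash
cat > h.py <<'E'
import numpy as np,cv2,pickle
def ray(c,u,v):
    d=np.linalg.inv(c["mtx"])@np.array([u,v,1.]); T=c["T"]; return T[:3,3],T[:3,:3]@d
def onplane(c,u,v,z):
    o,d=ray(c,u,v); return o+d*(z-o[2])/d[2]
def proj(c,p):
    T=c["T"]; q=T[:3,:3].T@(np.asarray(p,float)-T[:3,3]); w=c["mtx"]@q; return w[:2]/w[2]
def tri(*obs):
    A=np.zeros((3,3));b=np.zeros(3)
    for c,u,v in obs:
        o,d=ray(c,u,v);d=d/np.linalg.norm(d);P=np.eye(3)-np.outer(d,d);A+=P;b+=P@o
    p=np.linalg.solve(A,b); return p,[ (proj(c,p)-[u,v]).round(1).tolist() for c,u,v in obs]
def load(n): return pickle.load(open(n+".pkl","rb"))
def crop(c,x0,y0,x1,y1,k,name):
    im=cv2.resize(c["frame"][y0:y1,x0:x1,::-1],None,fx=k,fy=k,interpolation=cv2.INTER_CUBIC); cv2.imwrite("pics/"+name,im); return im
E
python3 - <<'E'
from h import *
a,b=load("scene0"),load("side0")
A=crop(a,190,195,290,270,7,"c1.png")
A=crop(a,295,165,395,260,6,"c2.png")
B=crop(b,225,150,345,210,6,"c3.png")
B=crop(b,225,230,345,320,6,"c4.png")
print(onplane(a,233,231,.012),onplane(b,303,184,.012),onplane(a,341,222,.07),onplane(b,272,267,.07))
E
```

```text
[ 0.53704474 -0.16514965  0.012     ] [ 0.53255956 -0.1558676   0.012     ] [0.58210841 0.1624918  0.07      ] [0.56815511 0.1707039  0.07      ]
```

View pics/c1.png

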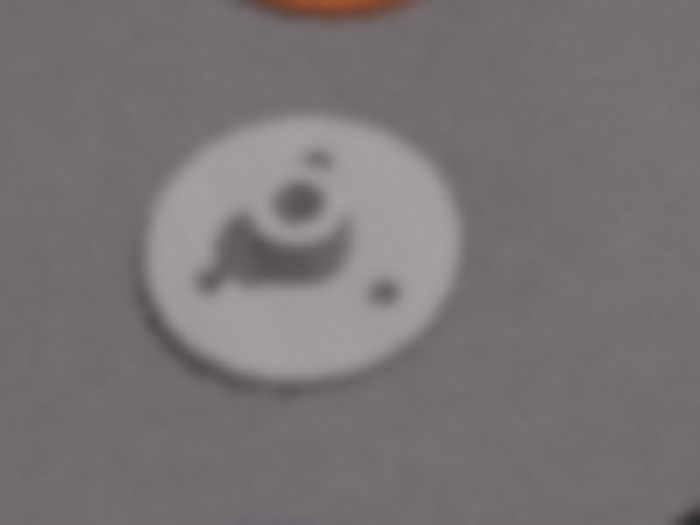

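View pics/c2.png

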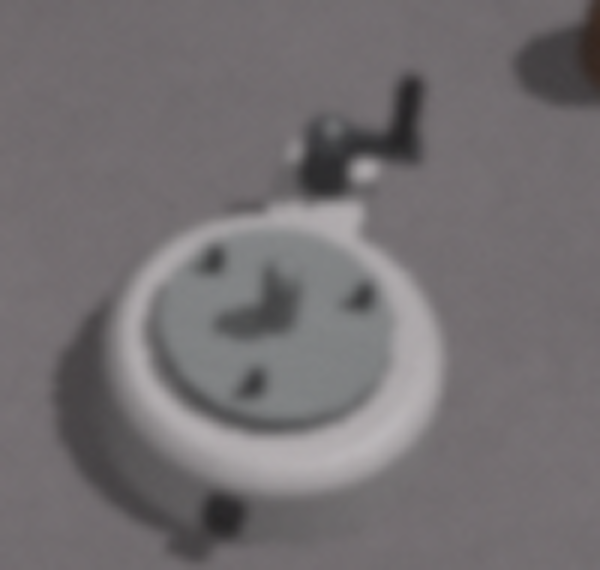

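View pics/c3.png

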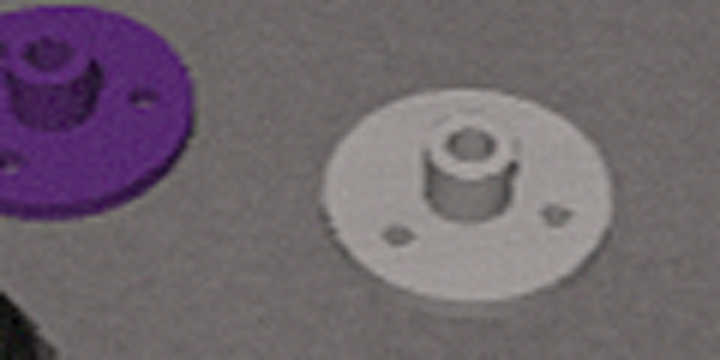

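View pics/c4.png

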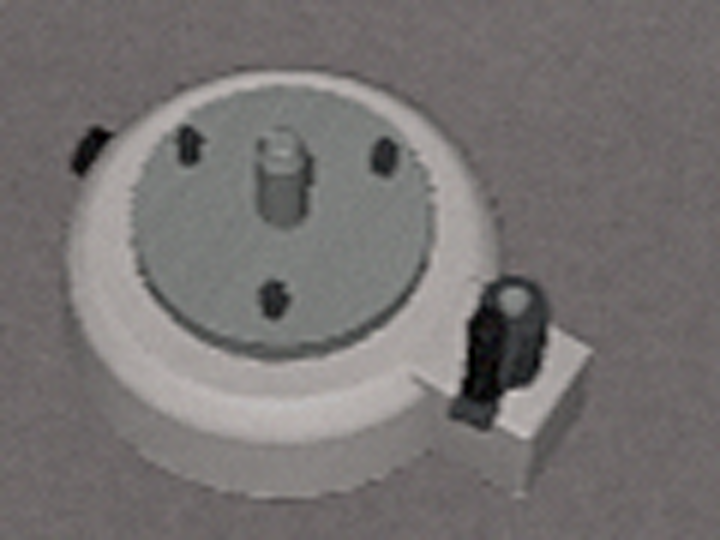

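The crops confirm the grey aluminium disc, with its boss and three holes, as the plate. Next I measure it and the turntable.

```bash
python3 - <<'E'
from h import *
a,b=load("scene0"),load("side0")
f1=lambda x,y:(190+x/7,195+y/7)
f2=lambda x,y:(295+x/6,165+y/6)
f3=lambda x,y:(225+x/6,150+y/6)
f4=lambda x,y:(225+x/6,230+y/6)
print("bore",onplane(a,*f1(300,203),.046),onplane(b,*f3(470,145),.046),tri((a,*f1(300,203)),(b,*f3(470,145))))
H=[onplane(a,*f1(*p),.012) for p in [(318,157),(210,282),(384,291)]]; print("holes scene",np.round(H,4),np.mean(H,0))
H=[onplane(b,*f3(*p),.012) for p in [(398,235),(557,215)]]; print("holes side",np.round(H,4))
S1=[onplane(a,*f2(*p),.086) for p in [(213,250),(365,287),(255,373)]]; print("studs scene",np.round(S1,4),np.mean(S1,0))
S2=[onplane(b,*f4(*p),.086) for p in [(189,132),(386,145),(274,286)]]; print("studs side",np.round(S2,4),np.mean(S2,0))
print("sp",onplane(b,*f4(284,143),.117))
print("knob top scene",onplane(a,*f2(410,82),.143),"side post top",onplane(b,*f4(515,295),.143),)
def ell(c,mask,z):
    cs,_=cv2.findContours(mask,cv2.RETR_EXTERNAL,cv2.CHAIN_APPROX_NONE)
    k=max(cs,key=cv2.contourArea); P=np.array([onplane(c,u,v,z)[:2] for u,v in k[:,0]])
    cc,r=cv2.minEnclosingCircle((P*1000).astype(np.float32)); return cc,r,len(k)
# plate
for c,(u,v) in ((a,(225,243)),(b,(292,172))):
    hs=cv2.cvtColor(c["frame"],cv2.COLOR_RGB2HSV); g=cv2.GaussianBlur(c["frame"],(3,3),0)
    print(c["frame"][int(v),int(u)])
    m=(g.min(2)>140).astype(np.uint8)
    n,l,st,ce=cv2.connectedComponentsWithStats(m); i=l[int(v),int(u)]; print(st[i],ell(c,(l==i).astype(np.uint8),.010))
E
```

```text
bore [ 0.5342119  -0.16294621  0.046     ] [ 0.533921   -0.16272712  0.046     ] (array([ 0.53396655, -0.16297517,  0.04570029]), [[-0.0, -0.0], [-0.0, 0.0]])
holes scene [[ 0.4863 -0.1541  0.012 ]
 [ 0.5482 -0.2062  0.012 ]
 [ 0.562  -0.1301  0.012 ]] [ 0.53219761 -0.16346279  0.012     ]
holes side [[ 0.5633 -0.1306  0.012 ]
 [ 0.4892 -0.1555  0.012 ]]
studs scene [[0.5331 0.1376 0.086 ]
 [0.565  0.2097 0.086 ]
 [0.61   0.1454 0.086 ]] [0.56936263 0.1642386  0.086     ]
studs side [[0.6096 0.1453 0.086 ]
 [0.5317 0.1391 0.086 ]
 [0.5646 0.2087 0.086 ]] [0.56864121 0.1643683  0.086     ]
sp [0.567875   0.16451777 0.117     ]
knob top scene [0.48187249 0.2430395  0.143     ] side post top [0.47347676 0.23157706 0.143     ]
[162 157 159]
[212 212  43  36 952] ((528.8440551757812, -164.9562530517578), 68.2319564819336, 112)
[156 150 150]
[280 166  46  34 983] ((535.8269653320312, -166.90077209472656), 67.87126159667969, 112)
```

```bash
cat >> h.py <<'E'
from scipy.spatial.transform import Rotation as Ro
def go(target,jawdeg=None,state=None):
    """target world xyz; jawdeg world direction of tool z (mod 180)"""
    from station import robot
    s=state or robot.read_state(); R=Ro.from_euler('xyz',s["ee_rot"]).as_matrix()
    d=R.T@(np.array(target)-s["eef_pos"])/.3
    cur=np.degrees(np.arctan2(R[1,2],R[0,2])); tw=0
    if jawdeg is not None:
        e=(jawdeg-cur+90)%180-90; tw=-e/180  # tool x down
    print("t",round(s["t"],2),"pos",s["eef_pos"].round(4),"jaw dir",round(cur,2),"q6",s["joint_pos"][5].round(3),"F",s["contact_force"].round(1),"gap",round(s["finger_gap"],4))
    print("deltas",d.round(4),"twist",round(tw,4), "x axis",R[:,0].round(4))
E
python3 - <<'E'
from h import *
go((.37,-.35,.24)); go((.534,-.163,.16))
go((.534,-.163,.16),-17+106.6)
a,b=load("scene0"),load("side0")
for p in [(.474,.2087,.093),(.478,.2445,.143),(.478,.2445,.093)]:print(proj(a,p),proj(b,p))
E
```

```text
t 0.15 pos [ 0.2072 -0.5359  0.2386] jaw dir -68.87 q6 1.46 F [-0.3 -0.2 -0.2] gap 0.0856
deltas [-0.0041  0.7297 -0.3823] twist 0 x axis [-4.0e-04  1.5e-03 -1.0e+00]
t 0.15 pos [ 0.2072 -0.5359  0.2386] jaw dir -68.87 q6 1.46 F [-0.3 -0.2 -0.2] gap 0.0856
deltas [ 0.2633  1.4642 -0.7662] twist 0 x axis [-4.0e-04  1.5e-03 -1.0e+00]
t 0.15 pos [ 0.2072 -0.5359  0.2386] jaw dir -68.87 q6 1.46 F [-0.3 -0.2 -0.2] gap 0.0856
deltas [ 0.2633  1.4642 -0.7662] twist 0.1196 x axis [-4.0e-04  1.5e-03 -1.0e+00]
[350.00444287 187.92303862] [310.4788843  281.61782777]
[363.54488346 177.6387295 ] [308.00670931 284.18325036]
[361.59457716 187.85833105] [306.82572286 295.54781196]
```

drive_tool(
  deltas="0 0.73 -0.38 -0.216;0 0.73 -0.38 -0.216;0 0.73 -0.38 -0.216;0 0.73 -0.38 -0.216;0 0.73 -0.38 -0.216;0 0.73 -0.38 -0.216;0 0.73 -0.38 -0.216",
  jaw=100,
)

```text
t: 0.85
eef_pos: [0.3709, -0.3503, 0.2391]
ee_rot: [-2.344, 1.57, -2.866]
contact_force: [0.0, -0.2, -0.7]
finger_gap: 0.0855
```

```bash
python3 - <<'E'
from h import *
go((.534,-.163,.15),-30)
E
```

```text
t 0.85 pos [ 0.3709 -0.3503  0.2391] jaw dir -29.87 q6 1.211 F [ 0.  -0.2 -0.7] gap 0.0855
deltas [0.2967 0.8122 0.1607] twist 0.0007 x axis [-7.e-04 -2.e-04 -1.e+00]
```

drive_tool(
  deltas="0.2967 0.8122 0.1607 0;0.2967 0.8122 0.1607 0;0.2967 0.8122 0.1607 0;0.2967 0.8122 0.1607 0;0.2967 0.8122 0.1607 0;0.2967 0.8122 0.1607 0;0.2967 0.8122 0.1607 0;0.2967 0.8122 0.1607 0",
)

```text
t: 1.65
eef_pos: [0.5334, -0.1659, 0.1504]
ee_rot: [-1.636, 1.57, -2.162]
contact_force: [-0.4, -0.8, 0.2]
finger_gap: 0.0857
```

```bash
python3 - <<'E'
from h import *
from station import capture
c=capture("wrist"); pickle.dump(c,open("wrist1.pkl","wb")); cv2.imwrite("pics/wrist1.png",c["frame"][:,:,::-1])
go((.534,-.163,.024),-30)
for p in [(.534,-.163,.046),(.534,-.163,.012)]: print(proj(c,p))
for an in (49,169,289):
  t=np.radians(an);print(proj(c,(.534+.045*np.cos(t),-.163+.045*np.sin(t),.012)))
E
```

```text
t 1.7 pos [ 0.5334 -0.1662  0.1508] jaw dir -30.15 q6 1.682 F [-0.4 -0.1  0.1] gap 0.0855
deltas [ 0.4228  0.0105 -0.004 ] twist -0.0008 x axis [ 2.0e-04 -1.1e-03 -1.0e+00]
[277.70468812 206.5458778 ]
[278.06850571 195.79351976]
[287.19408623 149.35569417]
[234.65607639 210.30654653]
[312.38717653 224.35542706]
```

View pics/wrist1.png

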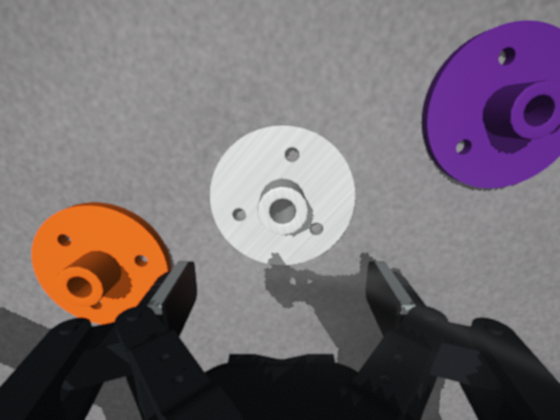

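```bash
python3 - <<'E'
from h import *
from station import capture
c=capture("wrist"); pickle.dump(c,open("wrist2.pkl","wb"))
g=c["frame"].astype(int)
crop(c,200,115,365,275,4,"w2.png")
print("orange",onplane(c,78,287,.046)); print(onplane(c,282.5,210,.046))
H=[onplane(c,*p,.012)[:2] for p in [(292,154.5),(239,214.5),(317,228.5)]]
print(np.round(H,4),np.mean(H,0))
C=np.mean(H,0);print([np.degrees(np.arctan2(*(h-C)[::-1])) for h in H])
go((.534,-.163,.024),-30)
E
```

```text
orange [ 0.33249819 -0.13770778  0.046     ]
[ 0.53602813 -0.16817094  0.046     ]
[[ 0.5652 -0.1357]
 [ 0.4912 -0.1606]
 [ 0.5506 -0.2123]] [ 0.53565434 -0.16952414]
[np.float64(48.86601397397201), np.float64(168.62598800106468), np.float64(-70.72378551654683)]
t 1.75 pos [ 0.5335 -0.1663  0.151 ] jaw dir -30.16 q6 1.682 F [-0.1  0.5 -0.5] gap 0.0853
deltas [ 0.4235  0.0105 -0.0045] twist -0.0009 x axis [ 7.0e-04 -1.1e-03 -1.0e+00]
```

View pics/w2.png

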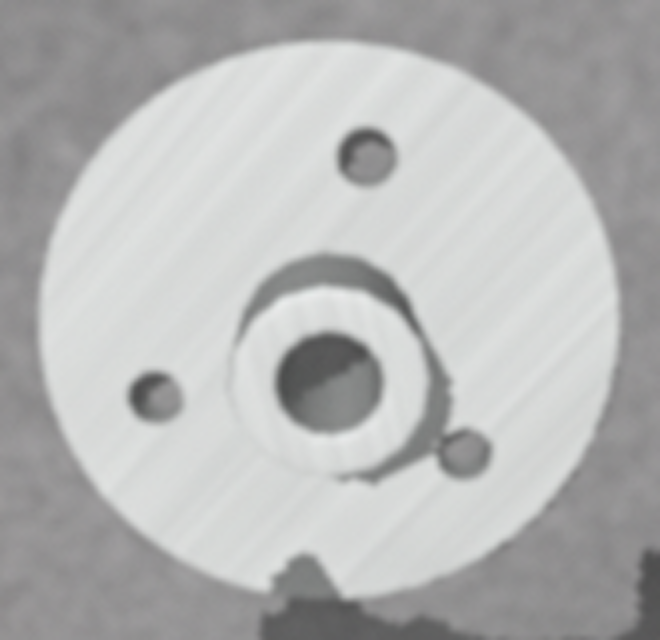

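drive_tool(
  deltas="0.2 0.003 0 0;0.2 0.003 0 0;0.2 0.003 0 0;0.2 0.003 0 0",
)

```text
t: 2.15
eef_pos: [0.5347, -0.1643, 0.0916]
ee_rot: [-0.045, 1.57, -0.569]
contact_force: [0.3, -0.9, 0.3]
finger_gap: 0.0856
```

```bash
python3 - <<'E'
from h import *
from station import capture
for n in ("wrist","scene","side"):
    c=capture(n); pickle.dump(c,open(n+"3.pkl","wb")); cv2.imwrite(f"pics/{n}3.png",c["frame"][:,:,::-1])
crop(load("scene3"),180,160,300,260,6,"s3.png");crop(load("side3"),250,110,370,210,6,"d3.png")
go((.534,-.165,.024),-30)
E
```

```text
t 2.3 pos [ 0.5358 -0.1642  0.0922] jaw dir -30.01 q6 1.684 F [-0.3  0.4  0.6] gap 0.0856
deltas [ 0.2274 -0.0054 -0.0047] twist -0.0 x axis [ 0.0031 -0.0015 -1.    ]
```

View pics/wrist3.png

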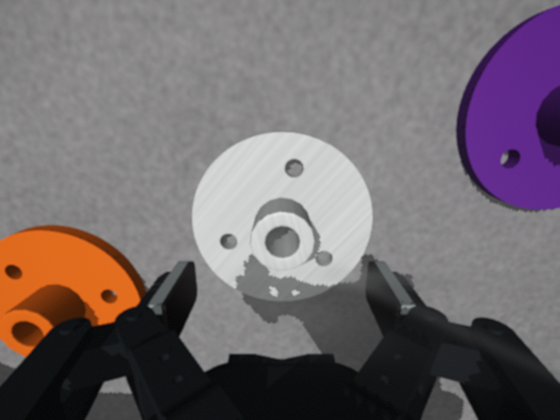

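View pics/s3.png

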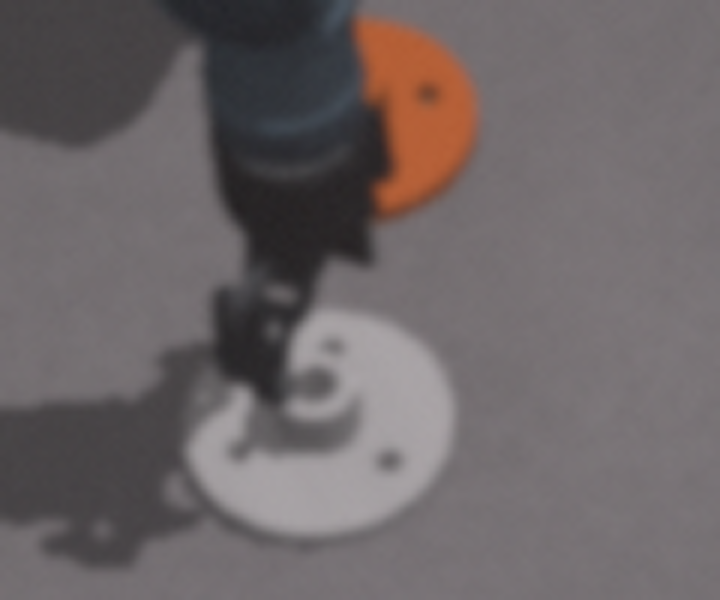

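View pics/d3.png

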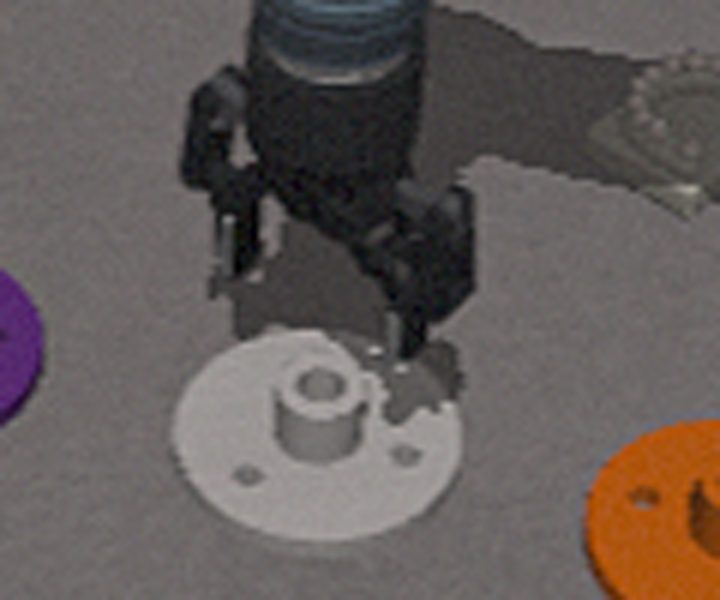

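```bash
python3 - <<'E'
from h import *
from station import robot
c=load("wrist3"); print(onplane(c,282,240.5,.046))
s=robot.read_state(); T=c["T"]; R=Ro.from_euler('xyz',s["ee_rot"]).as_matrix()
print("cam in tool",R.T@(T[:3,3]-s["eef_pos"]), "tool-frame offset of bore",R.T@(onplane(c,282,240.5,.046)-s["eef_pos"]))
print(s["eef_pos"],s["dq"].round(4))
go((.535,-.167,.024),-30)
E
```

```text
[ 0.5358302  -0.16742744  0.046     ]
cam in tool [-0.13369345  0.07835811  0.0012261 ] tool-frame offset of bore [ 0.04624142 -0.00281305  0.00146729]
[ 0.53582187 -0.16418867  0.09223684] [ 0.0039  0.0017 -0.0052 -0.0058  0.0005 -0.0007]
t 2.3 pos [ 0.5358 -0.1642  0.0922] jaw dir -30.01 q6 1.684 F [-0.3  0.4  0.6] gap 0.0856
deltas [ 0.2275 -0.0095  0.0015] twist -0.0 x axis [ 0.0031 -0.0015 -1.    ]
```

drive_tool(
  deltas="0.1 -0.008 0 0;0.2 -0.008 0 0;0.225 -0.008 0 0;0.225 -0.008 0 0;0.225 -0.008 0 0",
)

```text
t: 2.8
eef_pos: [0.5344, -0.1659, 0.0243]
ee_rot: [0.07, 1.569, -0.453]
contact_force: [0.2, -0.1, 0.1]
finger_gap: 0.0854
```

drive_tool(
  deltas="0 0 0 0;0 0 0 0;0 0 0 0;0 0 0 0;0 0 0 0;0 0 0 0;0 0 0 0;0 0 0 0;0 0 0 0;0 0 0 0",
  jaw=0,
)

```text
t: 3.8
eef_pos: [0.5344, -0.166, 0.0241]
ee_rot: [0.063, 1.568, -0.461]
contact_force: [-0.1, 0.6, 6.3]
finger_gap: 0.0424
```

drive_tool(
  deltas="-0.05 0 0 0;-0.15 0 0 0;-0.3 0 0 0;-0.45 0 0 0;-0.6 0 0 0;-0.6 0 0 0;-0.6 0 0 0;-0.6 0 0 0",
)

```text
t: 4.6
eef_pos: [0.5314, -0.1646, 0.2]
ee_rot: [-3.03, 1.565, 2.73]
contact_force: [-0.1, -0.1, -6.8]
finger_gap: 0.0421
```

```bash
python3 - <<'E'
from h import *
from station import capture
for n in ("wrist","side"):
    c=capture(n); pickle.dump(c,open(n+"4.pkl","wb")); cv2.imwrite(f"pics/{n}4.png",c["frame"][:,:,::-1])
go((.569,.1643,.20),-30+46.2)
E
```

```text
t 4.7 pos [ 0.5313 -0.1646  0.1999] jaw dir -29.99 q6 1.68 F [ 1.  -0.2 -6.3] gap 0.0421
deltas [ 0.0015  1.0123 -0.4393] twist -0.2566 x axis [-0.0054  0.0023 -1.    ]
```

View pics/wrist4.png

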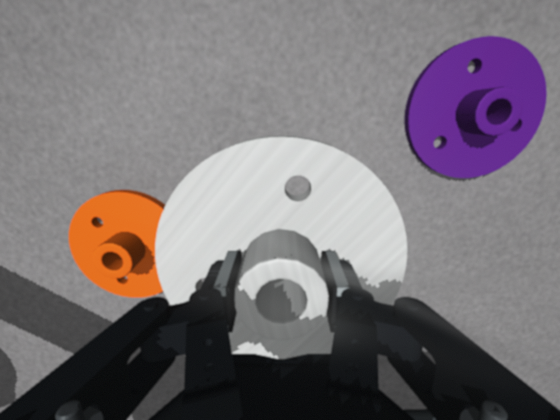

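View pics/side4.png

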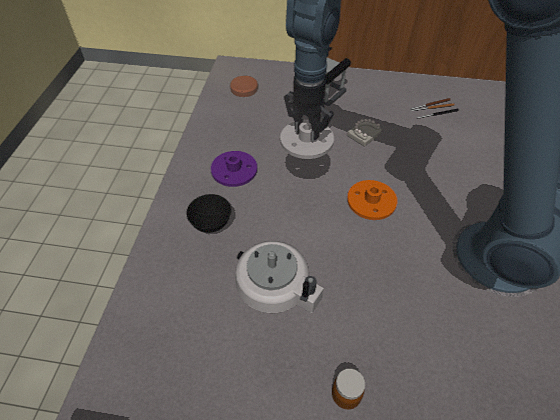

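Plate held level and square (wrist view: bore at (280,302), hole at (298,188); side view: plate at (307,138)). Carry it over.

drive_tool(
  deltas="0 0.5 -0.22 -0.13;0 0.9 -0.39 -0.2566;0 0.9 -0.39 -0.2566;0 0.9 -0.39 -0.2566;0 0.9 -0.39 -0.2566;0 0.9 -0.39 -0.2566;0 0.9 -0.39 -0.2566;0 0.9 -0.39 -0.2566;0 0.9 -0.39 -0.2566",
)

```text
t: 5.6
eef_pos: [0.566, 0.1261, 0.2014]
ee_rot: [-3.082, 1.568, -2.8]
contact_force: [0.4, 0.5, -5.8]
finger_gap: 0.0418
```

```bash
python3 - <<'E'
from h import *
go((.569,.1643,.18),16.2)
E
```

```text
t 5.6 pos [0.566  0.1261 0.2014] jaw dir 16.15 q6 1.399 F [ 0.4  0.5 -5.8] gap 0.0418
deltas [0.0713 0.1196 0.0451] twist -0.0003 x axis [-0.0027 -0.001  -1.    ]
```

drive_tool(
  deltas="0.07 0.12 0.045 0;0.07 0.12 0.045 0;0.07 0.12 0.045 0;0.07 0.12 0.045 0;0.07 0.12 0.045 0",
)

```text
t: 6.1
eef_pos: [0.5702, 0.164, 0.1822]
ee_rot: [-0.531, 1.57, -0.25]
contact_force: [0.8, 0.5, -6.1]
finger_gap: 0.0419
```

```bash
python3 - <<'E'
from h import *
from station import capture
for n in ("wrist","scene","side"):
    c=capture(n); pickle.dump(c,open(n+"5.pkl","wb")); cv2.imwrite(f"pics/{n}5.png",c["frame"][:,:,::-1])
crop(load("scene5"),290,150,400,260,5,"s5.png");crop(load("side5"),215,190,345,310,5,"d5.png")
go((.569,.1643,.18),16.2)
E
```

```text
t 6.25 pos [0.5701 0.1645 0.1822] jaw dir 16.13 q6 1.463 F [-0.3  0.3 -6.5] gap 0.0419
deltas [ 0.0073  0.0003 -0.0038] twist -0.0004 x axis [ 7.e-04 -0.e+00 -1.e+00]
```

View pics/wrist5.png

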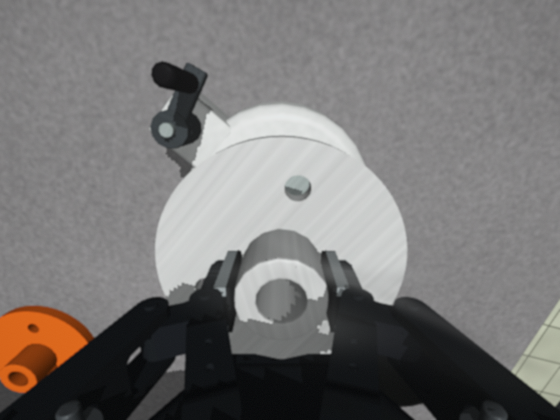

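View pics/s5.png

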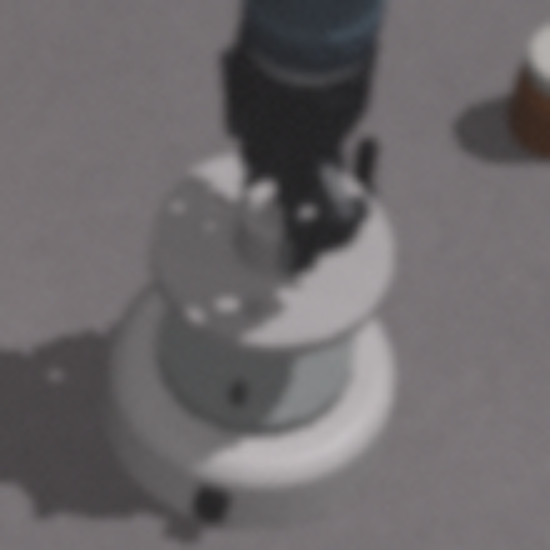

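View pics/d5.png

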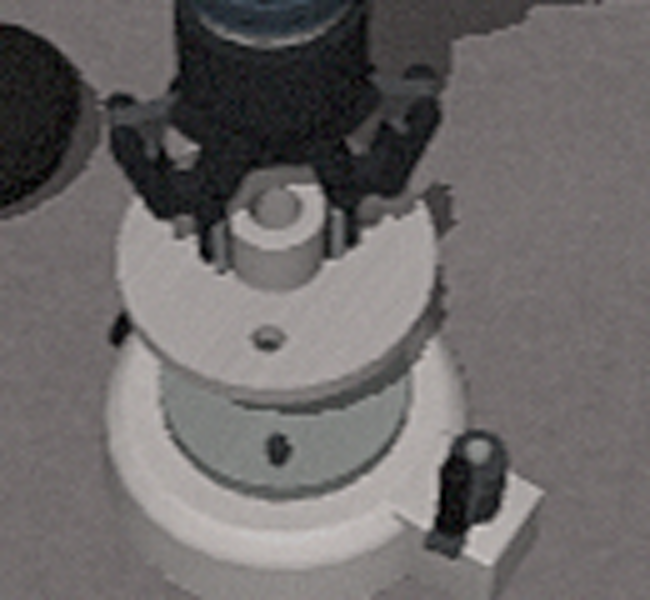

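```bash
python3 - <<'E'
from h import *
w,a,b=load("wrist5"),load("scene5"),load("side5")
z0=.1822-.0241
print("side bore",onplane(b,215+279/5,190+209/5,z0+.046),"hole",onplane(b,215+268/5,190+339/5,z0+.012))
print("wrist bore",onplane(w,281,300.5,z0+.046),"hole",onplane(w,298,188,z0+.012))
crop(w,230,240,330,350,6,"w5.png")
# plate circle fit in scene from rim points (crop coords)
from scipy.optimize import least_squares
def fit(c,pts,z,r):
    P=np.array([onplane(c,*p,z)[:2] for p in pts]); q=least_squares(lambda x:np.hypot(*(P-x).T)-r,P.mean(0)); return q.x,(q.fun*1000).round(1)
sc=lambda x,y:(290+x/5,150+y/5); sd=lambda x,y:(215+x/5,190+y/5)
print("scene rim",fit(a,[sc(*p) for p in [(152,240),(160,285),(190,325),(240,346),(300,344),(350,320),(385,280),(395,245),(210,158)]],z0+.012,.07))
print("side rim",fit(b,[sd(*p) for p in [(117,240),(125,290),(150,335),(200,372),(270,390),(340,378),(400,335),(435,275),(438,230)]],z0+.012,.07))
print("side flange",fit(b,[sd(*p) for p in [(165,410),(185,445),(225,478),(280,488),(340,475),(385,440),(405,400)]],.07,.06))
E
```

```text
side bore [0.56991026 0.16628149 0.2041    ] hole [0.56766895 0.20996673 0.1701    ]
wrist bore [0.57267689 0.162089   0.2041    ] hole [0.56908897 0.20609482 0.1701    ]
scene rim (array([0.57210166, 0.16330806]), array([-2.9, -0.7,  3.2,  2.8, -0.3, -2.9, -0.8,  3. ,  2.3]))
side rim (array([0.5712417 , 0.16397636]), array([ 1. , -0.9, -0.4,  0.1,  1.2,  0.6, -1.6, -0.4,  1.3]))
side flange (array([0.56992863, 0.1649845 ]), array([-1.5, -0.9,  1.3,  0.6,  0. , -0.7, -1.1]))
```

View pics/w5.png

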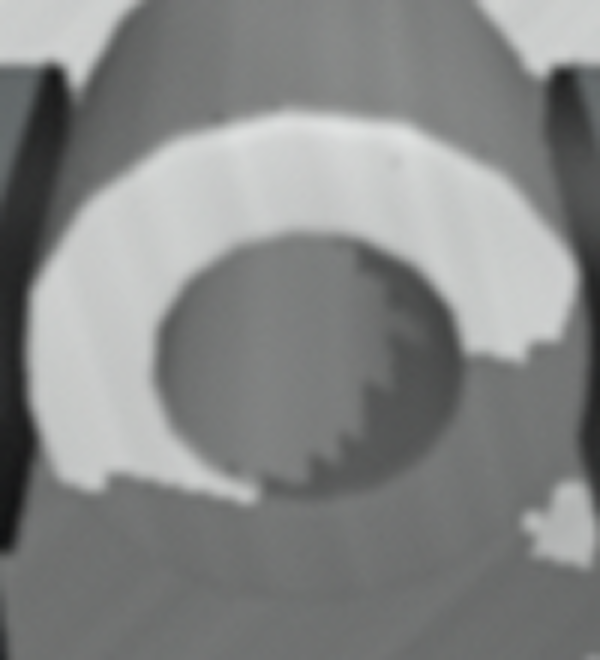

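drive_tool(
  deltas="0.06 0.002 -0.006 -0.005;0.117 0.002 -0.006 -0.005;0.117 0.002 -0.006 -0.005;0.117 0.002 -0.006 -0.005",
)

```text
t: 6.65
eef_pos: [0.5677, 0.1651, 0.1468]
ee_rot: [-3.057, 1.57, -2.759]
contact_force: [-0.2, -0.0, -5.8]
finger_gap: 0.0421
```

```bash
python3 - <<'E'
from h import *
from station import capture
for n in ("wrist","scene","side"):
    c=capture(n); pickle.dump(c,open(n+"6.pkl","wb")); cv2.imwrite(f"pics/{n}6.png",c["frame"][:,:,::-1])
crop(load("scene6"),290,150,400,260,5,"s6.png");crop(load("side6"),215,210,345,310,6,"d6.png")
crop(load("wrist6"),230,160,330,350,5,"w6.png")
go((.569,.1643,.18),16.2)
E
```

```text
t 6.8 pos [0.5689 0.1654 0.148 ] jaw dir 17.09 q6 1.448 F [-0.8 -0.2 -6.7] gap 0.0419
deltas [-0.1067 -0.0036 -0.0006] twist 0.005 x axis [ 2.4e-03  3.0e-04 -1.0e+00]
```

View pics/d6.png

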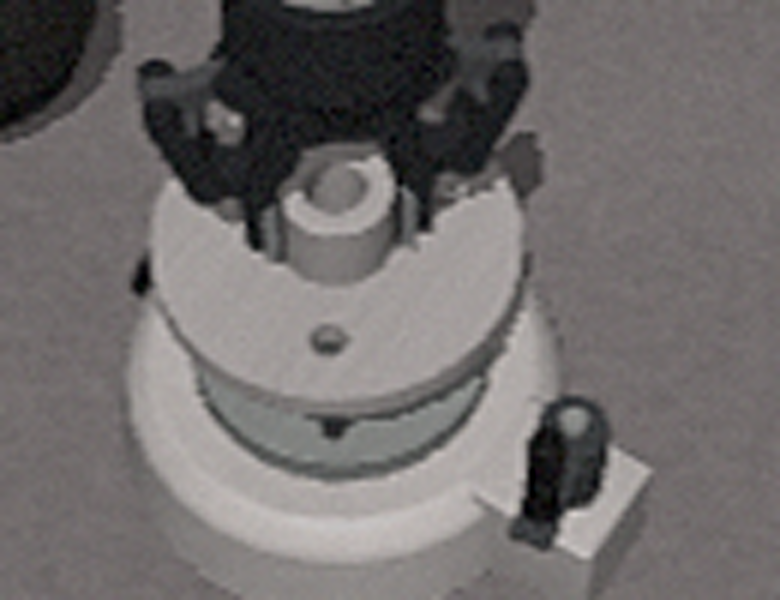

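View pics/s6.png

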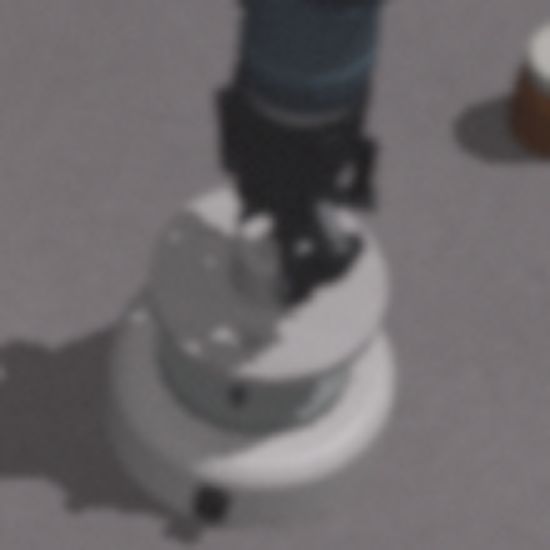

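View pics/w6.png

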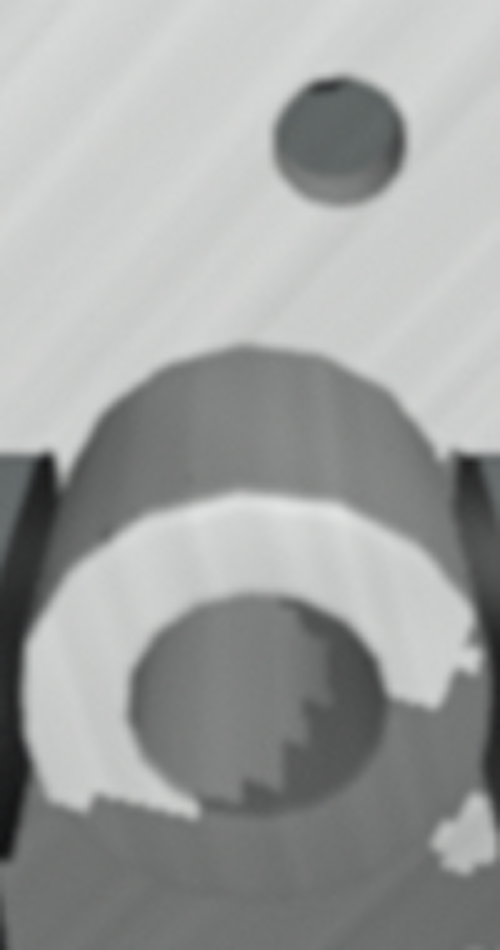

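```bash
python3 - <<'E'
from h import *
w,a,b=load("wrist6"),load("scene6"),load("side6")
z0=.1476-.0241
print("side bore",onplane(b,215+340/6,210+186/6,z0+.046),"hole",onplane(b,215+329/6,210+339/6,z0+.012))
print("wrist bore",onplane(w,230+257/5,160+704/5,z0+.046),"hole",onplane(w,230+340/5,160+139/5,z0+.012))
print("wrist stud bit", onplane(w,230+322/5,160+85/5,.086))
from scipy.optimize import least_squares
def fit(c,pts,z,r):
    P=np.array([onplane(c,*p,z)[:2] for p in pts]); q=least_squares(lambda x:np.hypot(*(P-x).T)-r,P.mean(0)); return q.x,(q.fun*1000).round(1)
sd=lambda x,y:(215+x/6,210+y/6)
print("side rim",fit(b,[sd(*p) for p in [(153,250),(165,300),(195,345),(250,382),(330,402),(410,388),(475,350),(515,295),(523,245)]],z0+.012,.07))
E
```

```text
side bore [0.56856909 0.16569241 0.1695    ] hole [0.56557518 0.20983214 0.1355    ]
wrist bore [0.57026371 0.16358119 0.1695    ] hole [0.56568399 0.20734763 0.1355    ]
wrist stud bit [0.56745927 0.20279946 0.086     ]
side rim (array([0.56944063, 0.16556655]), array([-0.4, -0.6, -0.1, -0.2,  0.7, -0. , -0.1, -0. , -1. ]))
```

drive_tool(
  deltas="0 -0.003 -0.002 0;0.015 -0.003 -0.002 0;0.03 -0.003 -0.002 0;0.04 -0.003 -0.002 0;0.04 -0.003 -0.002 0",
)

```text
t: 7.3
eef_pos: [0.5669, 0.1641, 0.1337]
ee_rot: [3.074, 1.569, -2.911]
contact_force: [-0.2, -0.4, -6.7]
finger_gap: 0.0421
```

drive_tool(
  deltas="0.01 0 0 0;0.02 0 0 0;0.03 0 0 0;0.03 0 0 0",
)

```text
t: 7.7
eef_pos: [0.5672, 0.1642, 0.1251]
ee_rot: [3.12, 1.57, -2.865]
contact_force: [0.3, 0.5, -5.5]
finger_gap: 0.0421
```

drive_tool(
  deltas="0.015 0 0 0;0.03 0 0 0;0.03 0 0 0",
)

```text
t: 8.0
eef_pos: [0.567, 0.1641, 0.1157]
ee_rot: [3.055, 1.569, -2.93]
contact_force: [-1.5, -0.1, -6.8]
finger_gap: 0.0422
```

```bash
python3 - <<'E'
from h import *
from station import capture
for n in ("wrist",):
    c=capture(n); pickle.dump(c,open(n+"7.pkl","wb")); cv2.imwrite(f"pics/{n}7.png",c["frame"][:,:,::-1])
crop(load("wrist7"),230,160,330,350,4,"w7.png")
go((.569,.1643,.094),17.1)
E
```

```text
t 8.05 pos [0.5671 0.1642 0.1161] jaw dir 17.1 q6 1.447 F [-0.3 -0.  -6.6] gap 0.0419
deltas [ 0.0735 -0.0014  0.0063] twist -0.0 x axis [-1.2e-03 -3.0e-04 -1.0e+00]
```

View pics/w7.png

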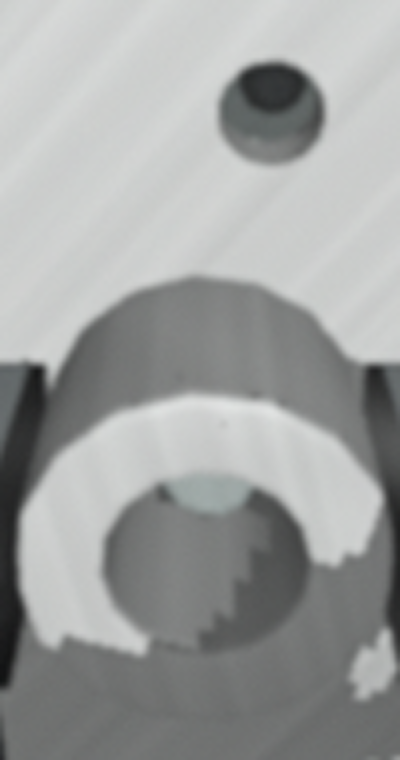

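Through the hole, the stud at x≈272 (crop) is centred on the hole at 272. The spindle tip at x≈208 lies in the bore (centre 205). The alignment is good, so I lower it home.

drive_tool(
  deltas="0.015 0 0 0;0.03 0 0 0;0.045 0 0 0;0.06 0 0 0;0.06 0 0 0",
)

```text
t: 8.55
eef_pos: [0.5669, 0.1641, 0.0976]
ee_rot: [3.075, 1.569, -2.91]
contact_force: [-0.6, -0.8, -6.7]
finger_gap: 0.0423
```

drive_tool(
  deltas="0.006 0 0 0;0.012 0 0 0;0.015 0 0 0;0.015 0 0 0",
)

```text
t: 8.95
eef_pos: [0.5678, 0.1643, 0.0944]
ee_rot: [-0.386, 1.57, -0.088]
contact_force: [-0.2, 0.2, -5.4]
finger_gap: 0.0419
```

drive_tool(
  deltas="0.003 0 0 0;0.006 0 0 0;0.006 0 0 0",
)

```text
t: 9.25
eef_pos: [0.5677, 0.1642, 0.0942]
ee_rot: [-0.337, 1.57, -0.039]
contact_force: [-5.9, -0.9, 6.9]
finger_gap: 0.0417
```

The weight has transferred at TCP z 0.094, which matches a seated plate. Release.

drive_tool(
  deltas="-0.003 0 0 0;-0.003 0 0 0;-0.003 0 0 0;-0.003 0 0 0;-0.003 0 0 0;-0.003 0 0 0;-0.003 0 0 0",
  jaw=100,
)

```text
t: 9.95
eef_pos: [0.5676, 0.1643, 0.0932]
ee_rot: [-2.222, 1.571, -1.924]
contact_force: [0.2, 0.2, -0.2]
finger_gap: 0.0855
```

drive_tool(
  deltas="-0.1 0 0 0;-0.25 0 0 0;-0.4 0 0 0;-0.4 0 0 0;-0.4 0 0 0;-0.4 0 0 0",
)

```text
t: 10.55
eef_pos: [0.5669, 0.1641, 0.2121]
ee_rot: [3.062, 1.569, -2.922]
contact_force: [-0.3, -0.4, -0.9]
finger_gap: 0.0853
```

```bash
python3 - <<'E'
from h import *
from station import capture
for n in ("wrist","side"):
    c=capture(n); pickle.dump(c,open(n+"8.pkl","wb")); cv2.imwrite(f"pics/{n}8.png",c["frame"][:,:,::-1])
crop(load("side8"),215,210,345,310,6,"d8.png")
go((.478,.2445,.20),84)
E
```

```text
t 10.65 pos [0.5664 0.1641 0.2114] jaw dir 17.1 q6 1.447 F [-0.3 -0.4 -1. ] gap 0.0852
deltas [ 0.0388  0.3429 -0.2027] twist -0.3717 x axis [-3.5e-03 -7.0e-04 -1.0e+00]
```

View pics/d8.png

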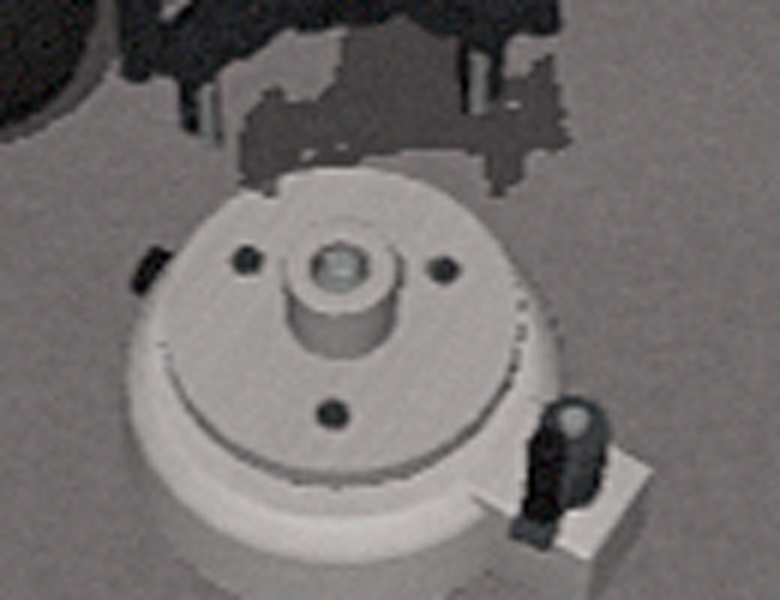

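View pics/wrist8.png

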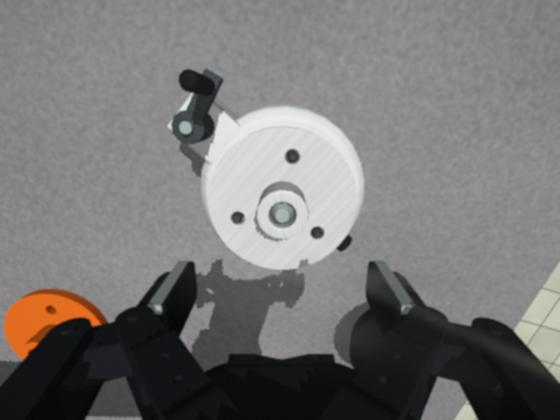

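The plate is flush: in the side view all three holes show studs and there is no gap at the flange. Now I move over the knob, with the jaws caging it across its direction of travel.

drive_tool(
  deltas="0.03 0.343 -0.203 -0.872;0.03 0.343 -0.203 -0.872;0.03 0.343 -0.203 -0.872;0.03 0.343 -0.203 -0.872;0.03 0.343 -0.203 -0.872;0.03 0.343 -0.203 -0.872;0.03 0.343 -0.203 -0.872;0.03 0.343 -0.203 -0.872;0.03 0.343 -0.203 -0.872;0.03 0.343 -0.203 -0.872;0.03 0.343 -0.203 -0.872;0.03 0.343 -0.203 -0.872;0.03 0.343 -0.203 -0.872;0.03 0.343 -0.203 -0.872;0.03 0.343 -0.203 -0.872;0.03 0.343 -0.203 -0.872;0.03 0.343 -0.203 -0.872;0.03 0.343 -0.203 -0.872;0.03 0.343 -0.203 -0.872;0.03 0.343 -0.203 -0.872",
  jaw=40,
)

```text
t: 12.65
eef_pos: [0.4783, 0.2444, 0.2029]
ee_rot: [0.495, 1.568, -2.751]
contact_force: [-0.7, -0.1, 1.0]
finger_gap: 0.0339
```

```bash
python3 - <<'E'
from h import *
from station import capture
for n in ("wrist","side"):
    c=capture(n); pickle.dump(c,open(n+"9.pkl","wb")); cv2.imwrite(f"pics/{n}9.png",c["frame"][:,:,::-1])
go((.478,.2445,.122),174)
c=load("wrist9")
print(proj(c,(.478,.2445,.143)),proj(c,(.478,.2445,.093)))
E
```

```text
t 12.75 pos [0.4786 0.2445 0.2033] jaw dir 174.0 q6 -1.112 F [-0.7  1.2 -0.5] gap 0.0341
deltas [ 2.71e-01 -2.00e-04  1.40e-03] twist 0.0 x axis [-1.8e-03 -8.0e-04 -1.0e+00]
[284.02410917 228.63627939] [283.33398197 207.2314521 ]
```

View pics/wrist9.png

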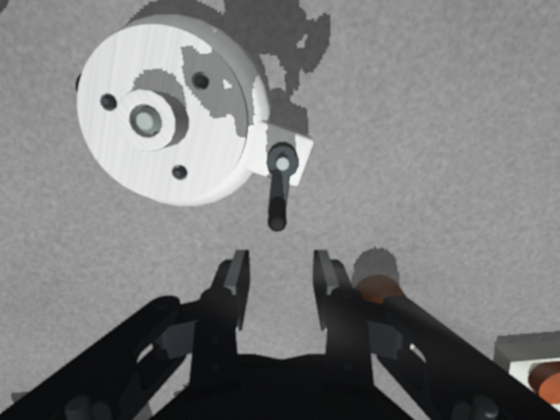

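View pics/side9.png

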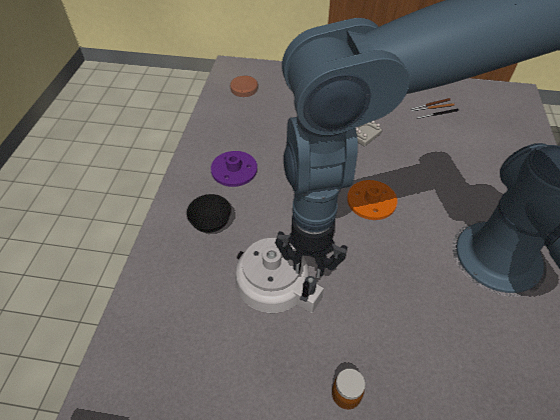

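```bash
python3 - <<'E'
from h import *
c=load("wrist9"); print("knob",onplane(c,277,223,.143),"pivot",onplane(c,283,163,.1),"bore",onplane(c,147,121,.116))
go((.480,.244,.122),174)
E
```

```text
knob [0.4825044  0.23972274 0.143     ] pivot [0.47430139 0.20485863 0.1       ] bore [0.56881356 0.16180502 0.116     ]
t 12.75 pos [0.4786 0.2445 0.2033] jaw dir 174.0 q6 -1.112 F [-0.7  1.2 -0.5] gap 0.0341
deltas [ 0.271   0.0008 -0.0054] twist 0.0 x axis [-1.8e-03 -8.0e-04 -1.0e+00]
```

drive_tool(
  deltas="0 0.004 -0.012 0.03;0.1 0.004 -0.012 0.03;0.2 0.004 -0.012 0.03;0.27 0.004 -0.012 0.03;0.27 0.004 -0.012 0.03;0.27 0.004 -0.012 0.03",
)

```text
t: 13.35
eef_pos: [0.4822, 0.243, 0.1232]
ee_rot: [0.599, 1.57, -2.741]
contact_force: [-0.1, 0.5, -0.1]
finger_gap: 0.0341
```

```bash
python3 - <<'E'
from h import *
from station import capture
for n in ("wrist","side"):
    c=capture(n); pickle.dump(c,open(n+"10.pkl","wb")); cv2.imwrite(f"pics/{n}10.png",c["frame"][:,:,::-1])
crop(load("side10"),250,210,360,310,5,"d10.png")
from station import robot
s=robot.read_state(); R=Ro.from_euler('xyz',s["ee_rot"]).as_matrix()
go((.482,.243,.122),167)
P=np.array([.474,.2085])
for th in list(range(65,-25,-12))+[-25,-31]:
    t=np.radians(th); p=P+.036*np.array([np.cos(t),np.sin(t)])
    d=R.T@(np.array([*p,s["eef_pos"][2]])-s["eef_pos"])/.3
    print(th,d.round(3),"tw",round((77-th)/180,3))
E
```

```text
t 13.45 pos [0.4836 0.2435 0.1246] jaw dir 168.65 q6 -1.023 F [ 0.2 -0.2 -0.1] gap 0.0342
deltas [0.0087 0.0027 0.0049] twist 0.0091 x axis [ 2.1e-03  7.0e-04 -1.0e+00]
65 [ 0.     0.004 -0.02 ] tw 0.067
53 [ 0.     0.013 -0.044] tw 0.133
41 [ 0.     0.026 -0.065] tw 0.2
29 [ 0.     0.043 -0.083] tw 0.267
17 [ 0.     0.064 -0.097] tw 0.333
5 [ 0.     0.087 -0.107] tw 0.4
-7 [ 0.     0.112 -0.111] tw 0.467
-19 [ 0.     0.137 -0.111] tw 0.533
-25 [ 0.     0.149 -0.108] tw 0.567
-31 [ 0.     0.161 -0.105] tw 0.6
```

View pics/wrist10.png

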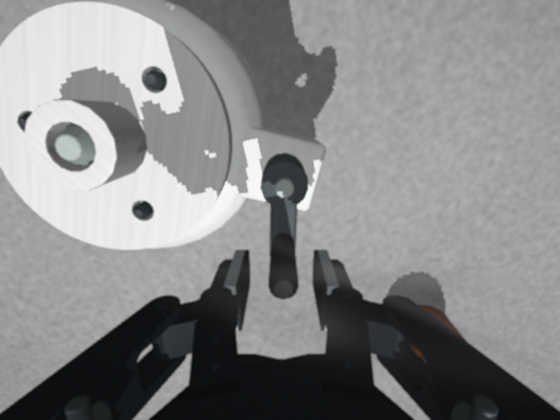

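View pics/d10.png

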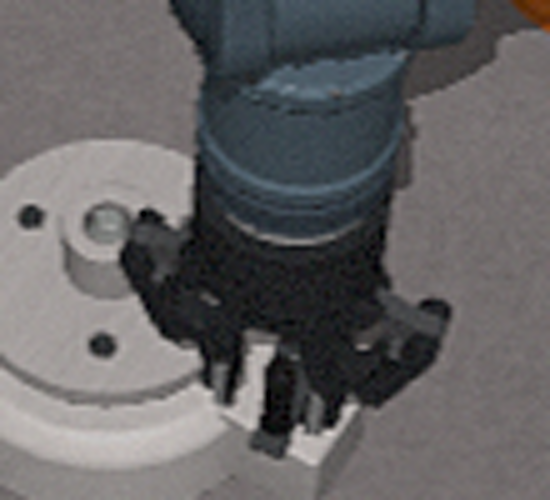

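drive_tool(
  deltas="0 0 0 0;0 0.004 -0.02 0.067;0 0.004 -0.02 0.067;0 0.013 -0.044 0.133;0 0.013 -0.044 0.133;0 0.026 -0.065 0.2;0 0.026 -0.065 0.2;0 0.043 -0.083 0.267;0 0.043 -0.083 0.267;0 0.064 -0.097 0.333;0 0.064 -0.097 0.333;0 0.064 -0.097 0.333",
  jaw=28,
)

```text
t: 14.65
eef_pos: [0.5085, 0.2194, 0.1244]
ee_rot: [-1.234, 1.568, 0.664]
contact_force: [0.8, 3.3, -0.2]
finger_gap: 0.0236
```

```bash
python3 - <<'E'
from h import *
from station import capture,robot
for n in ("wrist",):
    c=capture(n); pickle.dump(c,open(n+"11.pkl","wb")); cv2.imwrite(f"pics/{n}11.png",c["frame"][:,:,::-1])
s=robot.read_state(); R=Ro.from_euler('xyz',s["ee_rot"]).as_matrix()
go((.482,.243,.122),107)
P=np.array([.474,.2085])
for th in list(range(5,-25,-12))+[-25,-31,-34,-37]:
    t=np.radians(th); p=P+.036*np.array([np.cos(t),np.sin(t)])
    d=R.T@(np.array([*p,s["eef_pos"][2]])-s["eef_pos"])/.3
    print(th,d.round(3),"tw",round((17-th)/180,3))
E
```

```text
t 14.7 pos [0.5085 0.2194 0.1244] jaw dir 108.8 q6 -0.036 F [1.2 2.9 0.4] gap 0.0239
deltas [0.0079 0.0583 0.1028] twist 0.01 x axis [ 0.0026  0.0018 -1.    ]
5 [-0.     0.004 -0.026] tw 0.067
-7 [-0.     0.013 -0.05 ] tw 0.133
-19 [-0.     0.026 -0.071] tw 0.2
-25 [-0.     0.034 -0.08 ] tw 0.233
-31 [-0.     0.043 -0.089] tw 0.267
-34 [-0.     0.048 -0.093] tw 0.283
-37 [-0.     0.053 -0.097] tw 0.3
```

View pics/wrist11.png

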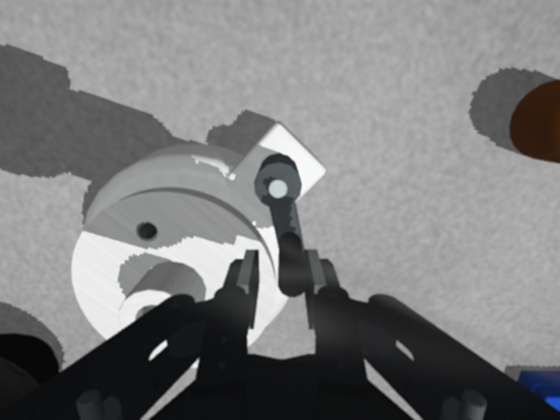

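The knob is following inside the jaws at about 3 N. I continue to the stop.

drive_tool(
  deltas="0 0.004 -0.026 0.067;0 0.004 -0.026 0.067;0 0.013 -0.05 0.133;0 0.013 -0.05 0.133;0 0.026 -0.071 0.2;0 0.026 -0.071 0.2;0 0.034 -0.08 0.233;0 0.034 -0.08 0.233;0 0.034 -0.08 0.233",
)

```text
t: 15.6
eef_pos: [0.5073, 0.1932, 0.1245]
ee_rot: [-0.89, 1.567, 0.278]
contact_force: [4.1, 3.4, 1.7]
finger_gap: 0.024
```

```bash
python3 - <<'E'
from h import *
from station import capture,robot
for n in ("wrist",):
    c=capture(n); pickle.dump(c,open(n+"12.pkl","wb")); cv2.imwrite(f"pics/{n}12.png",c["frame"][:,:,::-1])
go((.5066,.1933,.124),65)
E
```

```text
t 15.65 pos [0.507  0.1931 0.1243] jaw dir 66.91 q6 0.65 F [3.  2.3 2.1] gap 0.024
deltas [ 0.0011  0.0015 -0.0001] twist 0.0106 x axis [ 0.0034  0.001  -1.    ]
```

View pics/wrist12.png

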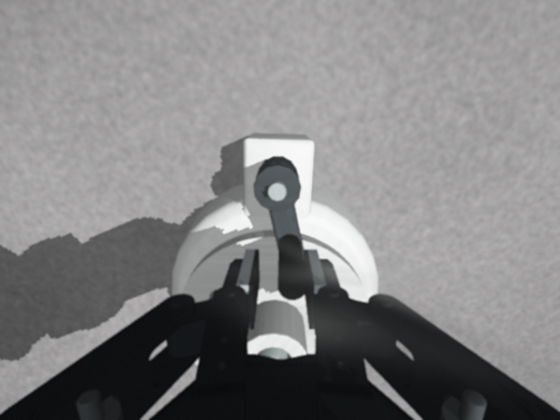

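drive_tool(
  deltas="0 0 -0.008 0.01;0 0 -0.014 0.01;0 0 -0.02 0.01;0 0 -0.02 0.01",
)

```text
t: 16.05
eef_pos: [0.5037, 0.1871, 0.1237]
ee_rot: [-1.08, 1.569, 0.055]
contact_force: [3.7, 1.4, 0.3]
finger_gap: 0.0239
```

drive_tool(
  deltas="0 0 -0.006 0;0 0 -0.006 0",
)

```text
t: 16.25
eef_pos: [0.503, 0.1859, 0.1236]
ee_rot: [-0.472, 1.569, 0.662]
contact_force: [3.5, 2.9, 1.1]
finger_gap: 0.0237
```

drive_tool(
  deltas="0 0 -0.006 0;0 0 -0.012 0;0 0 -0.012 0",
)

```text
t: 16.55
eef_pos: [0.5028, 0.1856, 0.1237]
ee_rot: [-0.022, 1.562, 1.114]
contact_force: [8.2, 11.7, -5.1]
finger_gap: 0.0237
```

```bash
python3 - <<'E'
from h import *
from station import capture,robot
for n in ("wrist",):
    c=capture(n); pickle.dump(c,open(n+"13.pkl","wb")); cv2.imwrite(f"pics/{n}13.png",c["frame"][:,:,::-1])
go((.5066,.1933,.124),65)
E
```

```text
t 16.6 pos [0.5028 0.1856 0.1237] jaw dir 65.11 q6 0.666 F [ 8.3 11.6 -3.4] gap 0.0239
deltas [-0.0007 -0.0005  0.0287] twist 0.0006 x axis [ 0.0038  0.0076 -1.    ]
```

View pics/wrist13.png

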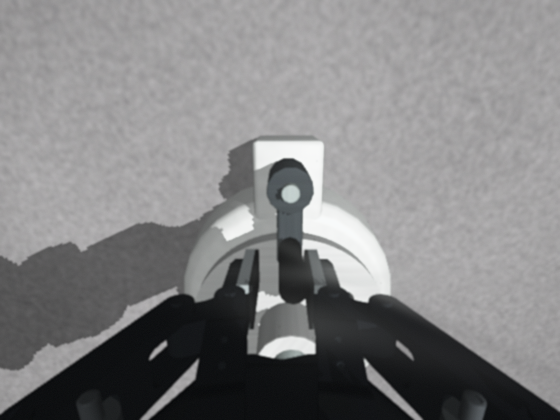

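The force rose to 14 N with no further travel, so the arm is on the end stop. Back off to centre, open and lift.

drive_tool(
  deltas="0 0 0.012 0;0 0 0.02 0;0 0 0.02 0;0 0 0.02 0;0 0 0.02 0",
  jaw=45,
)

```text
t: 17.1
eef_pos: [0.5026, 0.1872, 0.123]
ee_rot: [2.513, 1.569, -2.636]
contact_force: [-0.6, 0.2, 0.6]
finger_gap: 0.0381
```

drive_tool(
  deltas="-0.06 0 0 0;-0.2 0 0 0;-0.35 0 0 0;-0.5 0 0 0;-0.5 0 0 0;-0.5 0 0 0",
)

```text
t: 17.7
eef_pos: [0.5041, 0.1877, 0.2745]
ee_rot: [-0.973, 1.568, 0.161]
contact_force: [-0.4, 0.3, -0.3]
finger_gap: 0.0385
```

```bash
python3 - <<'E'
from h import *
from station import capture,robot
for n in ("wrist","side","scene"):
    c=capture(n); pickle.dump(c,open(n+"14.pkl","wb")); cv2.imwrite(f"pics/{n}14.png",c["frame"][:,:,::-1])
crop(load("side14"),215,210,345,310,6,"d14.png")
go((.5066,.1933,.124),65)
E
```

```text
t 17.85 pos [0.5022 0.1873 0.2715] jaw dir 64.97 q6 0.675 F [-0.2 -0.5  0.6] gap 0.0384
deltas [ 0.4915 -0.0061  0.0256] twist -0.0001 x axis [-0.0033 -0.001  -1.    ]
```

View pics/wrist14.png

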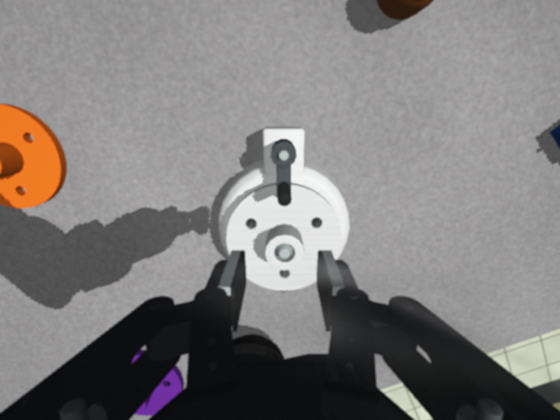

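View pics/d14.png

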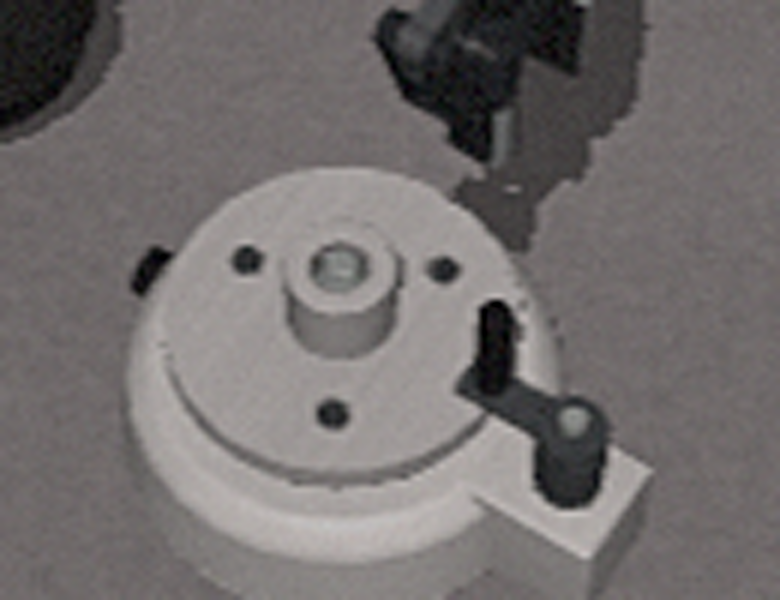

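View pics/scene14.png

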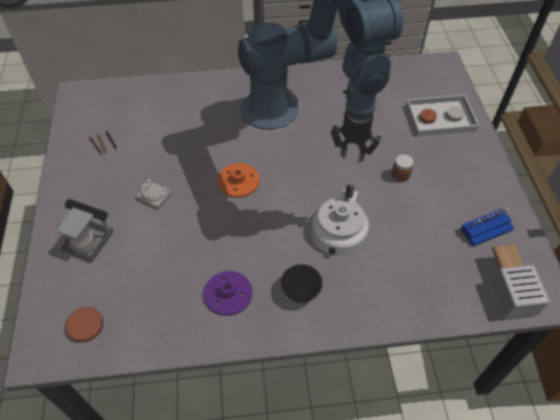

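The arm points straight at the spindle: in the wrist view the pivot (284,155), knob (284,197) and bore (284,252) are in line. The plate is flush, and the bowl, model, jar and look-alikes are at the same pixels as at the start.

```bash
python3 -c "
from station import robot
print(robot.sign_off())"
```

```text
the job is handed in; nothing more can be done
None
```

The faceplate is seated on the turntable, the clamp is swung in over its rim, and I handed the job in at about 18 s of the 53 s allowed.

- **Plate:** I gripped the aluminium plate by its boss, turned it about 47° and lowered it over the spindle and studs. Contact came at the height expected for a seated plate, TCP z about 0.094 m. After release, the side view showed it flush with all three studs in their holes.
- **Clamp:** I swung the arm in by its knob until the force rose to about 14 N with no further travel, which I took as the end stop. I then let go and lifted clear. In the last wrist view the pivot, knob and bore lie in one line.
- **Other things:** In the last scene picture the bowl, model, jar and both look-alikes are where they started.
- **Disagreements:** The wrist camera placed things up to about 6 mm from where the fixed cameras did, so I used a compromise position for the grasp. The clamp also started at about 77° in world bearing, where I had expected about 84° if it was fully swung out. Neither affected the result.

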